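# Clear the frame and hover the marking stamp over it

### The job

First slide the round steel pattern weight off the red printed frame and onto the blue parking ring, keeping it flat on the paper (do not lift it), and let go of it. Then pick the black marking stamp off its ink pad by the handle, carry it up and over the two cardboard tubes without touching them, and finish holding it still about one centimetre above the paper, level, centred over the red frame and with its long side along the frame's long side (either way round). The inked stamp must never touch the paper, the program ends with the stamp still hovering in the gripper, and the spool, the pin tin and the tape case are to be left alone.

Things in the scene. Friction and masses are not known exactly. Their poses are not given: they have to be found in the camera images.
- weight_mid (a point): Loose pattern weight, 0.5 to 0.9 kg, standing somewhere on the red frame: a steel disc of 75 mm diameter and 22 mm height with an upright round wooden grip above it (30 mm diameter from 30 to 72 mm above its underside, on a 22 mm neck). This point is on its axis, half-way up, 36 mm above its underside. z is up.
- stamp_mid (a point): Loose marking stamp, 0.25 to 0.5 kg, lying on its ink pad (top of the pad 8 mm above the table): a black flat plate 110 mm (x) by 70 mm (y) by 10 mm thick with an upright flat-sided black handle in its middle, 40 mm (x) by 26 mm (y), from 22 to 72 mm above the plate's underside, on a 34 by 22 mm neck. This point is in its middle, half-way up, 36 mm above the underside. x along the plate's long side, z up.
- stamp_pad: Fixed ink pad with a bright tin rim, 136 mm (x) by 96 mm (y), 8 mm high, green top; origin at the centre of its underside on the table.
- frame: Target: a red rectangle printed on the white paper, 131 mm (x) by 91 mm (y) outside, lines 5 mm wide, short ticks at the middle of each side; the 110 by 70 mm stamp plate fits inside the lines. Flat, at table height. Origin at its centre on the paper (z = 0), x along its long side.
- parking_ring: Blue ring printed on the paper, 104 mm outer and 88 mm inner diameter, white inside; flat, at table height. Origin at its centre.
- tubes: Obstacle, fixed: two cardboard tubes side by side in a low wooden cradle, 380 mm long (x), 105 mm wide (y), the higher tube's top 64 mm above the table, between the ink pad and the red frame. Origin at the centre of its underside, x along the tubes.
- thread_spool: Bystander, loose: spool of green thread with white flanges, 58 mm diameter, 60 mm high, standing about 100 to 190 mm from the parking ring. Origin at the centre of its underside.
- pin_tin: Bystander, loose: round brass tin, 68 mm diameter, 29 mm high, beyond the red frame. Origin at the centre of its underside.
- tape_case: Bystander, loose: yellow tape measure case 62 by 60 by 36 mm, beyond the ink pad. Origin at the centre of its underside.
Not all that is in view belongs to the job. Leave any orange look-alike of the part that bears weight_mid alone.

How it is judged:
By the outcome, as a careful person would: the job done as asked, in the order asked, and still so for the second after the job is handed in, while the arm keeps its last pose, push and grip.
It also fails if it takes over 64 s, if anything falls off the work surface, if the arm or the gripper's body presses on something with over 40 N, if the wrist force passes 120 N, or if a joint passes its speed limit or range.

### The arm

A 6-joint arm with a two-finger parallel gripper is mounted at the origin on the work surface. World frame = base frame: x ahead of the robot, y to its left, z up, the work surface at z = 0. Lengths are in m, angles in rad, forces in N, time in s.
With the tool pointing down it reaches from about 0.3 to 0.825 m from the base axis. Payload 5.4 kg.
Tool frame: the origin (TCP) lies midway between the tips of the shut fingers; the grasp point (between the pads) lies 19 mm behind it; z points along the fingers, y is the direction in which the jaws open and shut (so a half turn about z gives the same grasp; the last joint's range is limited). The gripper opens to 92 mm and grips with 3 to 60 N. Pads are 20 mm wide; open, the fingers measure 128 mm over their backs; the gripper's body (75 mm by 189 mm) begins 69 mm behind the grasp point.
Start: joints at [-1.365, 0.158, 1.597, -0, 1.386, -0.21], TCP at [0.232, -0.526, 0.215] pointing down, gripper open.
Joint ranges: [-2.91, 2.91], [-0.94, 2.29], [0.18, 2.7], [-1.29, 4.43], [0.17, 2.64], [-3, 3]. Speed limits (rad/s): [2.57, 2.57, 3.14, 3.14, 3.14, 3.14].

### API

Orientations are given as a unit quaternion [x, y, z, w].
In Python, from workcell import env gives the robot as it stands. The module is installed in compiled form; this text tells all that it offers.
- The arm moves only by the tool play_rows, never from a script. Its argument "series" is a list of rows, each an object with "dp": the shift along the tool's x, y, z in units of 0.3 m (1.0 is 0.3 m), a list of three; "delta_rot": the turn, a rotation vector about the tool's x, y, z in units of 60 degrees (1.0 is 60 degrees), a list of three; "jaw": the opening, from 0 (shut) to 1 (fully open). In form: [{"dp": [dx, dy, dz], "delta_rot": [ax, ay, az], "jaw": jaw}, ...]. A call has 1 to 5 rows; each row is the pose to reach, as a shift and turn from the pose commanded when the call began, along the tool's axes at that moment; what a row does not reach only later rows make up. A row lasts 1/10 s, in which the tool goes at most 50 mm and 8.59 degrees, less where a joint would pass 70% of its speed; a pose out of reach is approached as far as the arm can. A call with a number of a shift or a turn outside -1 to 1 is refused whole. A call with a gripper value outside its range is refused whole. The fingers move at their own pace and stop on an object; "squeeze" is the grip in N (left out, the last holds). Time passes only in rows, so rows that repeat a pose let the fingers close. It gives the time, the measured TCP pose, the force and the opening at its end, in the units of the state.
- env.state(): the state, without advancing time (a new reading comes with each control period).
- env.snapshot(name): name is "side" or "top"; returns the picture (400x640x3 uint8, red, green, blue); there is no depth.
- env.camera_params(name): a dict with "fx", "fy", "cx", "cy" (pixels), "rvec" (rotation vector, rad) and "tvec" (3), from world to camera coordinates, as OpenCV has them. Camera axes: x right, y down, z forward; pixel columns grow to the right and rows downward; lengths in m; the calibration is good to about 2 mm. A picture is of the moment at which its call begins. camera_params takes no time and is no camera call.
- env.close_job(): hands the job in, once; it reports no verdict.
The state is a dict: "time_s": time; "joint_pos": joint angles; "dq": joint speeds; "joint_efforts": joint torques, N m; "tcp_pos": TCP position; "ee_rot": TCP orientation; "wrist_force": force on the tool from outside, world axes, zero at the start; "torque": the same for the moment, N m; "grip_width": finger opening in m.
Only numpy, scipy, OpenCV 4.12 (cv2) and the standard library are available. Lean on these libraries where they do the work, as an engineer would, in place of code of your own. Each camera call takes 0.05 s, during which the arm holds its last target. There are 200 camera calls.

## Working session

There is one attempt and no reset: what is moved stays moved. The work goes in short steps, Python scripts to look and compute and a tool call to move; the robot and the scene stay as the last step left them, time stands still between calls to the robot, and variables do not carry over. Pictures are saved under pics/ and viewed, about 8 in all and at most 12, crops included, and the job is handed in when it is done.

Besides the shell and the picture viewer there is one more tool, called after "Request:" by a JSON object that holds its "op" and its "data", one argument or row to a line. play_rows: Moves the arm, as the interface text tells. Its arguments: {"type":"object","properties":{"series":{"type":"array","items":{"type":"object","properties":{"dp":{"type":"array","items":{"type":"number"}},"delta_rot":{"type":"array","items":{"type":"number"}},"jaw":{"type":"number"}}}},"squeeze":{"type":"number"}},"required":["series"]}

```bash
mkdir -p pics; cat > h.py <<'E'
import numpy as np, cv2
from workcell import env
def cam(n):
    p=env.camera_params(n); K=np.array([[p['fx'],0,p['cx']],[0,p['fy'],p['cy']],[0,0,1.]])
    R=cv2.Rodrigues(np.array(p['rvec'],float))[0]; t=np.array(p['tvec'],float).reshape(3)
    return K,R,t
def ray(n,uv,z):
    K,R,t=cam(n); c=-R.T@t; uv=np.atleast_2d(uv).astype(float)
    d=(R.T@np.linalg.inv(K)@np.c_[uv,np.ones(len(uv))].T).T
    return c+d*((z-c[2])/d[:,2])[:,None]
def proj(n,P):
    K,R,t=cam(n); q=(K@(R@np.atleast_2d(P).T+t[:,None])).T; return q[:,:2]/q[:,2:]
def snap(n,f):
    im=env.snapshot(n); cv2.imwrite('pics/'+f,im[:,:,::-1]); return im
E
python3 - <<'E'
from h import *
for n in('side','top'):
    snap(n,n+'0.png'); K,R,t=cam(n); print(n,K[0],-R.T@t,R[2])
s=env.state(); print({k:np.round(v,3) for k,v in s.items()})
E
```

```text
side [457.79296378   0.         314.89218353] [0.13864457 0.87849375 0.70075927] [ 0.38257356 -0.74799726 -0.54234451]
top [490.38686494   0.         317.17257678] [ 0.46100067 -0.01513413  1.27371564] [ 0.10268054 -0.00597754 -0.99469642]
{'time_s': np.float64(0.1), 'joint_pos': array([-1.365,  0.159,  1.598, -0.   ,  1.386, -0.21 ]), 'dq': array([-0.   , -0.   , -0.001, -0.001, -0.001,  0.003]), 'joint_efforts': array([ 1.0000e-03, -3.8650e+01, -3.2296e+01,  7.0000e-02,  3.4000e-02,
       -0.0000e+00]), 'tcp_pos': array([ 0.232, -0.525,  0.214]), 'ee_rot': array([ 0.978,  0.206, -0.   , -0.001]), 'wrist_force': array([-0.611,  0.45 ,  0.21 ]), 'torque': array([-0.014,  0.016, -0.001]), 'grip_width': np.float64(0.092)}
```

View pics/top0.png

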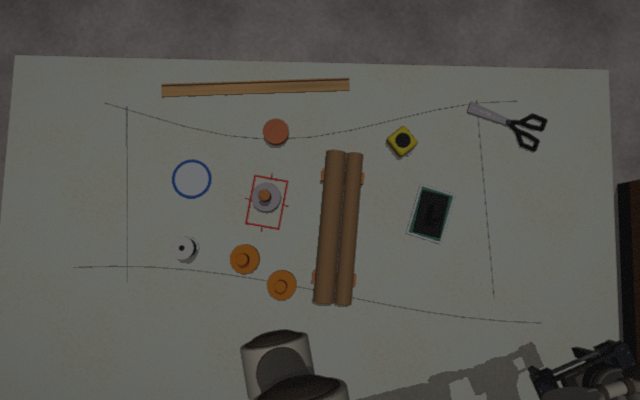

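View pics/side0.png

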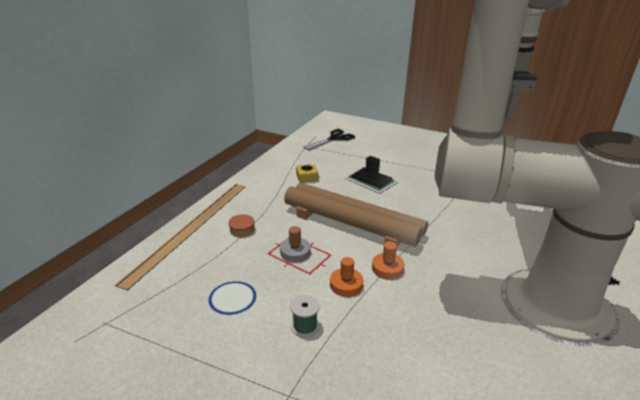

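Candidates for the weight (top view): grey disc with brown grip at (266,197), orange look-alikes at (245,259) and (282,285). The grey one is steel, and it stands on the red frame, so it fits. Next I confirm it in an enlarged crop and measure.

```bash
cat > m.py <<'E'
from h import *
im=cv2.imread('pics/top0.png'); hsv=cv2.cvtColor(im,cv2.COLOR_BGR2HSV)
a=cv2.resize(im[140:300,160:310],None,fx=3.5,fy=3.5,interpolation=cv2.INTER_CUBIC)
b=cv2.resize(im[170:260,395:470],None,fx=3.5,fy=3.5,interpolation=cv2.INTER_CUBIC)
o=np.zeros((560,800,3),np.uint8); o[:a.shape[0],:a.shape[1]]=a; o[:b.shape[0],530:530+b.shape[1]]=b
cv2.imwrite('pics/crop1.png',np.clip(o*1.8,0,255).astype(np.uint8))
def pts(m,box):
    x0,y0,x1,y1=box; ys,xs=np.nonzero(m[y0:y1,x0:x1]); return np.c_[xs+x0,ys+y0].astype(np.float32)
H,S,V=cv2.split(hsv)
def rect(p,z,name):
    w=ray('top',p,z)[:,:2]*1000
    r=cv2.minAreaRect(w.astype(np.float32)); print(name,len(p),np.round(r[0],1),np.round(r[1],1),round(r[2],1)); return r
red=((H<6)|(H>174))&(S>110)
rect(pts(red,(235,165,300,240)),0,'frame')
blue=(H>100)&(H<130)&(S>100)
p=pts(blue,(165,150,220,205)); w=(ray('top',p,0)[:,:2]*1000).astype(np.float32); print('ring',cv2.fitEllipse(cv2.convexHull(w)))
for z in(0,22):pass
box=(405,180,460,250); q=im[box[1]:box[3],box[0]:box[2]]
dark=V<45; rect(pts(dark,box),18,'plate')
grn=((H>60)&(H<95)&(S>70)); rect(pts(grn,box),8,'padtop')
print(im[214,395:470:2].max(1)); print(im[197,240:295].tolist()[::2])
E
python3 m.py
```

```text
frame 261 [570.8 111. ] [105.3 142.5] 75.3
ring ((629.2322387695312, 307.7707214355469), (100.76760864257812, 101.04718017578125), 36.51043701171875)
plate 1222 [-743.2 3983.3] [ 963.7 1509.5] 76.9
padtop 332 [ -25.5 1591.5] [428.2 642.1] 73.5
[108 106 105 105 106 107 107 105  84  98  58  23  18  23  22  19  10  14
  14  21  17  20  16  18  14  46  75 105 107 106 106 107 107 105 106 106
 107 108]
[[97, 106, 104], [97, 105, 105], [96, 103, 105], [86, 93, 104], [99, 106, 106], [39, 42, 94], [87, 85, 88], [88, 86, 90], [89, 85, 90], [70, 71, 80], [30, 53, 84], [35, 58, 92], [39, 63, 99], [38, 63, 99], [35, 56, 88], [25, 28, 38], [90, 87, 89], [91, 88, 92], [89, 88, 89], [91, 88, 92], [72, 71, 73], [94, 101, 105], [36, 39, 102], [98, 106, 105], [100, 106, 106], [98, 106, 104], [99, 107, 105], [102, 108, 105]]
```

View pics/crop1.png

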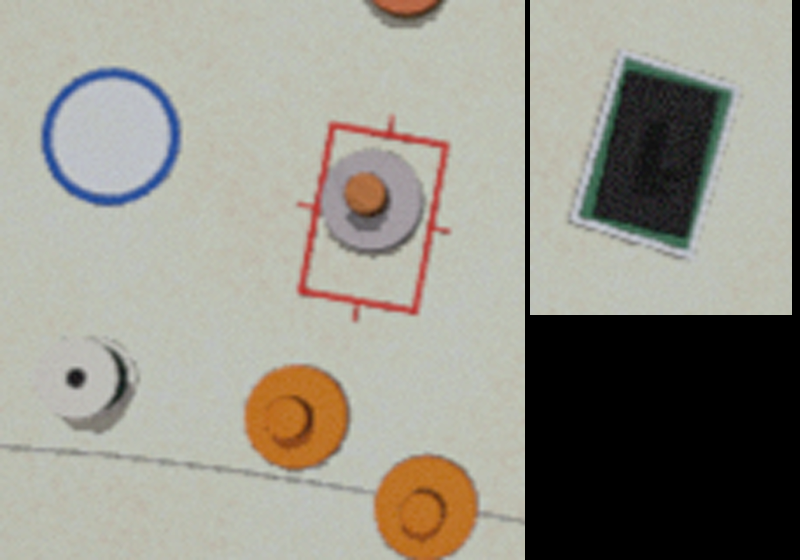

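```bash
cat > m2.py <<'E'
exec(open('m.py').read().split("def rect")[0])
def rect(p,z,name):
    w=(ray('top',p,z)[:,:2]*1000).astype(np.float32); r=cv2.minAreaRect(cv2.convexHull(w)); print(name,len(p),np.round(r[0],1),np.round(r[1],1),round(r[2],1)); return r
def big(m,box):
    mm=np.zeros_like(H); x0,y0,x1,y1=box; mm[y0:y1,x0:x1]=m[y0:y1,x0:x1]
    n,l,s,_=cv2.connectedComponentsWithStats(mm); k=1+np.argmax(s[1:,4]); ys,xs=np.nonzero(l==k); return np.c_[xs,ys].astype(np.float32)
def circ(p,z,name):
    w=(ray('top',p,z)[:,:2]*1000).astype(np.float32); e=cv2.minEnclosingCircle(w); f=cv2.fitEllipse(cv2.convexHull(w)); print(name,len(p),np.round(e[0],1),round(2*e[1],1),'ell',np.round(f[0],1),np.round(f[1],1))
# frame lines
red=(((H<6)|(H>174))&(S>110)).astype(np.uint8)
w=ray('top',pts(red,(235,165,300,240)),0)[:,:2]*1000
c=np.array([570.8,111.]);th=np.radians(-14.7)
for it in range(6):
    Rm=np.array([[np.cos(th),-np.sin(th)],[np.sin(th),np.cos(th)]]); q=(w-c)@Rm
    mids=[];sl=[]
    for ax,h,o in((0,63,40),(1,43,58)):
        e=[]
        for s in(-1,1):
            k=(abs(q[:,ax]-s*h)<5)&(abs(q[:,1-ax])<o); f=np.polyfit(q[k,1-ax],q[k,ax],1); e.append(f[1]); sl.append((-1 if ax==0 else 1)*f[0])
        mids.append(np.mean(e)); 
        if it==5: print('sides',e)
    c=c+Rm@np.array(mids); th+=np.mean(sl)
print('frame',c,np.degrees(th),np.degrees(sl))
b,g,r=[im[:,:,i].astype(int) for i in range(3)]
disc=((2*g-b-r<2)&(abs(r-b)<10)&(V>75)).astype(np.uint8)
circ(big(disc,(250,178,285,218)),.022,'disc')
br=((H>8)&(H<18)&(S>130)&(V>70)).astype(np.uint8)
circ(big(br,(250,178,285,218)),.072,'grip top')
box=(405,180,460,250)
dark=((V<45)&(S<120)).astype(np.uint8); rect(big(dark,box),.018,'plate')
ink=cv2.morphologyEx((V<70).astype(np.uint8),cv2.MORPH_OPEN,np.ones((3,3)));rect(big(ink,box),.008,'pad green top')
og=((H>8)&(H<18)&(S>180)).astype(np.uint8)
circ(big(og,(225,240,264,280)),.022,'or1');circ(big(og,(264,265,300,305)),.022,'or2')
for n,uv,z in(('spool top',(185,248),.06),('tin',(275,131),.029),('tape',(402,141),.036),('tubeTL',(328,151),.05),('tubeBL',(314,304),.05),('tubeTR',(363,154),.05),('tubeBR',(350,305),.05)): print(n,np.round(ray('top',uv,z)[0]*1000))
# side
im=cv2.imread('pics/side0.png');hsv=cv2.cvtColor(im,cv2.COLOR_BGR2HSV);H,S,V=cv2.split(hsv)
br=((H>3)&(H<18)&(S>90)).astype(np.uint8);p=big(br,(283,222,306,252));print('side grip',p.min(0),p.max(0)); 
E
python3 m2.py; python3 - <<'E'
import cv2,numpy as np
im=cv2.imread('pics/side0.png')
a=cv2.resize(im[220:275,262:335],None,fx=5,fy=5,interpolation=cv2.INTER_CUBIC);b=cv2.resize(im[150:195,340:405],None,fx=5,fy=5,interpolation=cv2.INTER_CUBIC)
o=np.zeros((275,700,3),np.uint8);o[:275,:365]=a;o[:225,375:700]=b
cv2.imwrite('pics/crop2.png',np.clip(o*1.4,0,255).astype(np.uint8))
E
```

```text
sides [np.float64(-63.06188948309516), np.float64(63.06188934559679)]
sides [np.float64(-43.12291049472761), np.float64(43.1229105052372)]
frame [573.45565396 109.55231358] -8.795441881890545 [ 0.10505057 -0.13550452 -0.02209653  0.05255021]
disc 446 [584.7 109.4] 74.7 ell [585.3 109.3] [71.1 73.1]
grip top 92 [584.4 108.9] 26.5 ell [584.2 108.7] [25.3 25.8]
plate 1212 [ 551.4 -315.3] [ 72.4 113.3] 76.9
pad green top 1478 [ 552.  -316.7] [ 82.  122.3] 73.9
or1 621 [425.2 157.7] 70.9 ell [425.5 157.7] [69.5 70. ]
or2 626 [362.6  61.6] 71.3 ell [362.7  62.3] [68.5 70.5]
spool top [449. 299.  60.]
tin [755.  90.  29.]
tape [ 735. -237.   36.]
tubeTL [702. -47.  50.]
tubeBL [320. -21.  50.]
tubeTR [ 696. -136.   50.]
tubeBR [ 320. -109.   50.]
side grip [289. 227.] [299. 246.]
```

View pics/crop2.png

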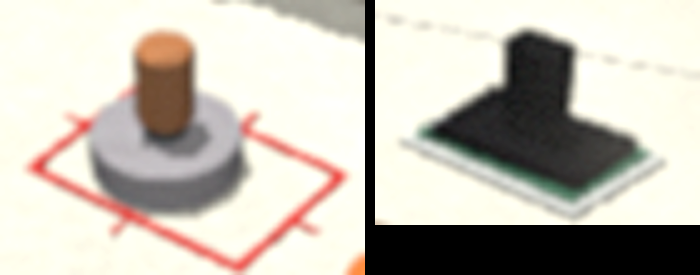

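The crops confirm it: the weight is the grey disc with the brown grip, standing inside the red frame, and the stamp handle stands upright on its pad. Sizes fit too: frame centre-lines 126x86, disc about 74, ring about 101. I still need to refine the stamp's yaw, cross-check with the side view and work out the first move.

```bash
cat >> h.py <<'E'
from scipy.spatial.transform import Rotation as Ro
def plan(xyz,head):
    "dp, delta_rot units to reach TCP xyz (m), tool x heading deg, pointing down"
    s=env.state(); R0=Ro.from_quat(s['ee_rot']); T=Ro.from_euler('z',head,degrees=True)*Ro.from_euler('x',180,degrees=True)
    print('t',round(float(s['time_s']),2),'tcp',np.round(s['tcp_pos'],4),'F',np.round(s['wrist_force'],1),'w',round(float(s['grip_width']),4))
    print('dp',np.round(R0.inv().apply(np.array(xyz)-s['tcp_pos'])/.3,4),'rot',np.round((R0.inv()*T).as_rotvec(degrees=True)/60,4))
E
python3 - <<'E'
from h import *
im=cv2.imread('pics/top0.png');V=im.max(2)
def fit(m,z,c,th,hx,hy):
    cn=max(cv2.findContours(m,cv2.RETR_EXTERNAL,cv2.CHAIN_APPROX_NONE)[0],key=len)[:,0]
    w=ray('top',cn,z)[:,:2]*1000
    for it in range(8):
        Rm=np.array([[np.cos(th),-np.sin(th)],[np.sin(th),np.cos(th)]]);q=(w-c)@Rm;mid=[];sl=[];wd=[]
        for ax,h,o in((0,hx,hy-8),(1,hy,hx-8)):
            e=[]
            for s in(-1,1):
                k=(abs(q[:,ax]-s*h)<9)&(abs(q[:,1-ax])<o);f=np.polyfit(q[k,1-ax],q[k,ax],1);e.append(f[1]);sl.append((-1 if ax==0 else 1)*f[0])
            mid.append(np.mean(e));wd.append(e[1]-e[0])
        c=c+Rm@np.array(mid);th+=np.average(sl,weights=[1,1,3,3])
    print(c,np.degrees(th),wd,np.degrees(sl))
for thr,z,hx,hy in((30,.018,55,35),(36,.018,55,35),(70,.008,61,41)):
    m=np.zeros_like(V);m[180:250,405:460]=(V[180:250,405:460]<thr);m=cv2.morphologyEx(m,cv2.MORPH_CLOSE,np.ones((5,5)))
    fit(m,z,np.array([551.5,-315.5]),np.radians(-14.5),hx,hy)
print('side: grip top',ray('side',(294.6,229),.072),'handle top',ray('side',(372.8,158.2),.08))
plan([.585,.109,.215],0)
E
```

```text
[ 551.44308205 -314.84298597] -12.936306768959687 [np.float64(106.81686833426815), np.float64(66.67120206881297)] [ 0.30163493  0.79274372 -0.27619755 -0.08859533]
[ 551.46942223 -314.99817992] -12.80723678570103 [np.float64(107.89187866052802), np.float64(67.65595038586324)] [ 0.9507794  -0.33491039 -0.04912329 -0.15616638]
[ 552.23850982 -316.95587817] -16.331127520523765 [np.float64(119.38221917160682), np.float64(79.40129926275905)] [-0.02247503  0.17545839  0.20145462 -0.25244907]
side: grip top [[0.58491299 0.11114493 0.072     ]] handle top [[ 0.5511331  -0.31083888  0.08      ]]
t 0.1 tcp [ 0.2321 -0.5255  0.2137] F [-0.6  0.5  0.2] w 0.0918
dp [ 1.9303e+00 -1.4596e+00 -1.2000e-03] rot [-0.0016  0.      0.3971]
```

Request:
{"op": "play_rows", "data": {
  "series": [
    {"dp":[0.06,-0.05,0],"delta_rot":[0,0,0.08],"jaw":1},
    {"dp":[0.2,-0.15,0],"delta_rot":[0,0,0.16],"jaw":1},
    {"dp":[0.33,-0.25,0],"delta_rot":[0,0,0.24],"jaw":1},
    {"dp":[0.46,-0.35,0],"delta_rot":[0,0,0.32],"jaw":1},
    {"dp":[0.59,-0.45,0],"delta_rot":[0,0,0.397],"jaw":1}
  ]
}}

```text
time_s: 0.6
tcp_pos: [0.34, -0.329, 0.2142]
ee_rot: [1.0, -0.002, -0.0, -0.0]
wrist_force: [1.5, 0.4, -0.0]
grip_width: 0.0918
```

```bash
python3 -c "
from h import *
plan([.585,.1095,.13],0)"
```

```text
t 0.6 tcp [ 0.34   -0.329   0.2142] F [ 1.5  0.4 -0. ] w 0.0918
dp [ 0.8108 -1.4646  0.2814] rot [-0.0006  0.0001 -0.0038]
```

Request:
{"op": "play_rows", "data": {
  "series": [
    {"dp":[0.08,-0.14,0],"delta_rot":[0,0,0],"jaw":1},
    {"dp":[0.16,-0.28,0],"delta_rot":[0,0,0],"jaw":1},
    {"dp":[0.24,-0.43,0],"delta_rot":[0,0,0],"jaw":1},
    {"dp":[0.32,-0.58,0],"delta_rot":[0,0,0],"jaw":1},
    {"dp":[0.4,-0.72,0],"delta_rot":[0,0,0],"jaw":1}
  ]
}}

```text
time_s: 1.1
tcp_pos: [0.4597, -0.1132, 0.2144]
ee_rot: [1.0, -0.0, -0.0, -0.0]
wrist_force: [-0.1, -0.4, 0.0]
grip_width: 0.0922
```

Request:
{"op": "play_rows", "data": {
  "series": [
    {"dp":[0.1,-0.15,0],"delta_rot":[0,0,0],"jaw":1},
    {"dp":[0.2,-0.3,0],"delta_rot":[0,0,0],"jaw":1},
    {"dp":[0.3,-0.45,0.05],"delta_rot":[0,0,0],"jaw":1},
    {"dp":[0.37,-0.6,0.15],"delta_rot":[0,0,0],"jaw":1},
    {"dp":[0.41,-0.74,0.22],"delta_rot":[0,0,0],"jaw":1}
  ]
}}

```text
time_s: 1.6
tcp_pos: [0.5776, 0.0918, 0.1565]
ee_rot: [1.0, 0.0, 0.0, 0.0]
wrist_force: [-0.1, -0.8, -0.1]
grip_width: 0.0921
```

Request:
{"op": "play_rows", "data": {
  "series": [
    {"dp":[0,0,0],"delta_rot":[0,0,0],"jaw":1},
    {"dp":[0,0,0],"delta_rot":[0,0,0],"jaw":1}
  ]
}}

```text
time_s: 1.8
tcp_pos: [0.5758, 0.0907, 0.1561]
ee_rot: [1.0, 0.001, -0.001, 0.0]
wrist_force: [-0.5, -0.0, 0.1]
grip_width: 0.0917
```

```bash
python3 -c "
from h import *
plan([.585,.1095,.032],0)"
```

```text
t 1.8 tcp [0.5758 0.0907 0.1561] F [-0.5 -0.   0.1] w 0.0917
dp [ 0.0318 -0.0627  0.4136] rot [0.0003 0.0024 0.002 ]
```

Request:
{"op": "play_rows", "data": {
  "series": [
    {"dp":[0.015,-0.03,0],"delta_rot":[0,0,0],"jaw":1},
    {"dp":[0.031,-0.062,0.02],"delta_rot":[0,0,0],"jaw":1},
    {"dp":[0.031,-0.062,0.12],"delta_rot":[0,0,0],"jaw":1},
    {"dp":[0.031,-0.062,0.22],"delta_rot":[0,0,0],"jaw":1},
    {"dp":[0.031,-0.062,0.22],"delta_rot":[0,0,0],"jaw":1}
  ]
}}

```text
time_s: 2.3
tcp_pos: [0.5828, 0.1084, 0.0872]
ee_rot: [1.0, -0.001, -0.004, -0.0]
wrist_force: [-0.9, 0.4, -0.6]
grip_width: 0.0921
```

```bash
python3 - <<'E'
from h import *
plan([.585,.1095,.032],0)
im=snap('side','side1.png')
cv2.imwrite('pics/crop3.png',cv2.resize(im[150:300,200:400,::-1],None,fx=3,fy=3))
E
```

```text
t 2.3 tcp [0.5828 0.1084 0.0872] F [-0.9  0.4 -0.6] w 0.0921
dp [ 0.0089 -0.0036  0.1841] rot [-0.0002  0.0076 -0.001 ]
```

View pics/crop3.png

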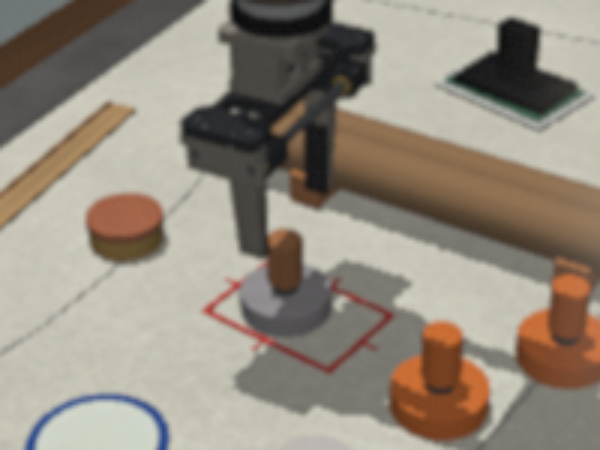

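The jaws straddle the grip, with clear space to the tubes. Descend and close gently.

Request:
{"op": "play_rows", "data": {
  "series": [
    {"dp":[0.005,-0.004,0.05],"delta_rot":[0,0,0],"jaw":1},
    {"dp":[0.005,-0.004,0.1],"delta_rot":[0,0,0],"jaw":1},
    {"dp":[0.005,-0.004,0.15],"delta_rot":[0,0,0],"jaw":1},
    {"dp":[0.005,-0.004,0.18],"delta_rot":[0,0,0],"jaw":1},
    {"dp":[0.005,-0.004,0.18],"delta_rot":[0,0,0],"jaw":1}
  ]
}}

```text
time_s: 2.85
tcp_pos: [0.5859, 0.1099, 0.0353]
ee_rot: [1.0, -0.0, -0.002, -0.0]
wrist_force: [-0.3, -0.1, -0.4]
grip_width: 0.0918
```

Request:
{"op": "play_rows", "data": {
  "series": [
    {"dp":[0,0,0],"delta_rot":[0,0,0],"jaw":0.7},
    {"dp":[0,0,0],"delta_rot":[0,0,0],"jaw":0.5},
    {"dp":[0,0,0],"delta_rot":[0,0,0],"jaw":0.42},
    {"dp":[0,0,0],"delta_rot":[0,0,0],"jaw":0.38},
    {"dp":[0,0,0],"delta_rot":[0,0,0],"jaw":0.35}
  ],
  "squeeze": 12
}}

```text
time_s: 3.35
tcp_pos: [0.5876, 0.1099, 0.0377]
ee_rot: [1.0, 0.0, 0.0, -0.0]
wrist_force: [0.6, -0.3, -0.1]
grip_width: 0.0538
```

Request:
{"op": "play_rows", "data": {
  "series": [
    {"dp":[0,0,0],"delta_rot":[0,0,0],"jaw":0.25},
    {"dp":[0,0,0],"delta_rot":[0,0,0],"jaw":0.2},
    {"dp":[0,0,0],"delta_rot":[0,0,0],"jaw":0.2},
    {"dp":[0,0,0],"delta_rot":[0,0,0],"jaw":0.2}
  ],
  "squeeze": 12
}}

```text
time_s: 3.75
tcp_pos: [0.5874, 0.1102, 0.0374]
ee_rot: [1.0, 0.0, 0.0, -0.0]
wrist_force: [0.4, 1.0, -0.7]
grip_width: 0.03
```

```bash
python3 -c "
from h import *
plan([.6295,.308,.0318],0)"
```

```text
t 3.75 tcp [0.5874 0.1102 0.0374] F [ 0.4  1.  -0.7] w 0.03
dp [ 0.1402 -0.6595  0.0189] rot [-0.0005 -0.0002  0.    ]
```

Request:
{"op": "play_rows", "data": {
  "series": [
    {"dp":[0.005,-0.022,0.001],"delta_rot":[0,0,0],"jaw":0.2},
    {"dp":[0.014,-0.06,0.002],"delta_rot":[0,0,0],"jaw":0.2},
    {"dp":[0.025,-0.11,0.003],"delta_rot":[0,0,0],"jaw":0.2},
    {"dp":[0.036,-0.16,0.003],"delta_rot":[0,0,0],"jaw":0.2},
    {"dp":[0.047,-0.21,0.003],"delta_rot":[0,0,0],"jaw":0.2}
  ],
  "squeeze": 18
}}

```text
time_s: 4.25
tcp_pos: [0.6024, 0.1712, 0.0374]
ee_rot: [1.0, 0.0, 0.0, 0.002]
wrist_force: [-0.8, -7.7, 5.9]
grip_width: 0.0298
```

Request:
{"op": "play_rows", "data": {
  "series": [
    {"dp":[0.011,-0.05,0],"delta_rot":[0,0,0],"jaw":0.2},
    {"dp":[0.022,-0.1,0],"delta_rot":[0,0,0],"jaw":0.2},
    {"dp":[0.033,-0.15,0],"delta_rot":[0,0,0],"jaw":0.2},
    {"dp":[0.045,-0.2,0],"delta_rot":[0,0,0],"jaw":0.2},
    {"dp":[0.056,-0.25,0],"delta_rot":[0,0,0],"jaw":0.2}
  ]
}}

```text
time_s: 4.75
tcp_pos: [0.6191, 0.2461, 0.0374]
ee_rot: [1.0, 0.0, 0.0, 0.002]
wrist_force: [-1.4, -8.7, 4.9]
grip_width: 0.0298
```

Request:
{"op": "play_rows", "data": {
  "series": [
    {"dp":[0.011,-0.05,0],"delta_rot":[0,0,0],"jaw":0.2},
    {"dp":[0.022,-0.1,0],"delta_rot":[0,0,0],"jaw":0.2},
    {"dp":[0.031,-0.14,0],"delta_rot":[0,0,0],"jaw":0.2},
    {"dp":[0.038,-0.17,0],"delta_rot":[0,0,0],"jaw":0.2},
    {"dp":[0.042,-0.19,0],"delta_rot":[0,0,0],"jaw":0.2}
  ]
}}

```text
time_s: 5.25
tcp_pos: [0.6317, 0.3032, 0.0374]
ee_rot: [1.0, 0.0, 0.0, 0.002]
wrist_force: [-1.7, -8.8, 6.6]
grip_width: 0.0297
```

Request:
{"op": "play_rows", "data": {
  "series": [
    {"dp":[0,-0.005,0],"delta_rot":[0,0,0],"jaw":0.2},
    {"dp":[0,-0.005,0],"delta_rot":[0,0,0],"jaw":0.2},
    {"dp":[0,-0.005,0],"delta_rot":[0,0,0],"jaw":0.2}
  ]
}}

```text
time_s: 5.55
tcp_pos: [0.6319, 0.3048, 0.0374]
ee_rot: [1.0, 0.0, 0.001, 0.001]
wrist_force: [-0.3, -5.7, 4.5]
grip_width: 0.0297
```

```bash
python3 - <<'E'
from h import *
plan([.6318,.3078,.0374],0)
im=snap('top','top2.png')
s=snap('side','side2.png')
o=np.hstack([cv2.resize(im[140:220,150:250],(450,360)),cv2.resize(s[230:310,205:305],(350,360))])
cv2.imwrite('pics/crop4.png',np.clip(o[:,:,::-1]*1.4,0,255).astype(np.uint8))
E
```

```text
t 5.55 tcp [0.6319 0.3048 0.0374] F [-0.3 -5.7  4.5] w 0.0297
dp [-0.0003 -0.0101 -0.    ] rot [ 0.0027 -0.0012  0.0001]
```

View pics/crop4.png

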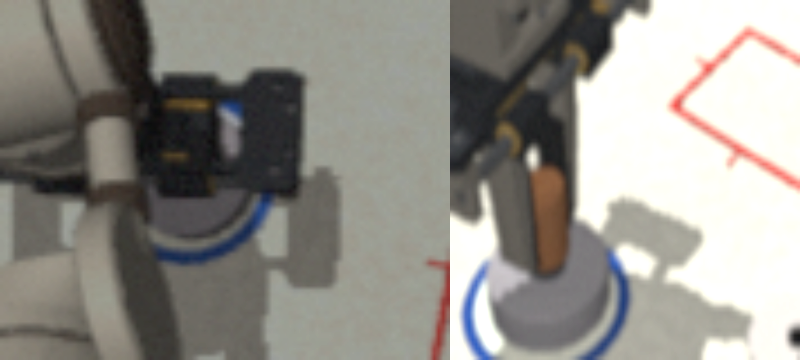

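The weight is flat inside the blue ring, and the TCP reads about 3 mm short in y. Nudge it, release slowly, then rise.

Request:
{"op": "play_rows", "data": {
  "series": [
    {"dp":[0,-0.006,0],"delta_rot":[0,0,0],"jaw":0.2},
    {"dp":[0,-0.012,0],"delta_rot":[0,0,0],"jaw":0.2},
    {"dp":[0,-0.012,0],"delta_rot":[0,0,0],"jaw":0.2},
    {"dp":[0,-0.012,0],"delta_rot":[0,0,0],"jaw":0.45},
    {"dp":[0,-0.012,0],"delta_rot":[0,0,0],"jaw":0.8}
  ]
}}

```text
time_s: 6.15
tcp_pos: [0.6308, 0.3101, 0.0362]
ee_rot: [1.0, -0.0, -0.0, -0.0]
wrist_force: [0.7, 0.1, 0.4]
grip_width: 0.0434
```

Request:
{"op": "play_rows", "data": {
  "series": [
    {"dp":[0,0,0],"delta_rot":[0,0,0],"jaw":0.85},
    {"dp":[0,0,0],"delta_rot":[0,0,0],"jaw":0.85},
    {"dp":[0,0,0],"delta_rot":[0,0,0],"jaw":0.85},
    {"dp":[0,0,0],"delta_rot":[0,0,0],"jaw":0.85}
  ]
}}

```text
time_s: 6.55
tcp_pos: [0.6308, 0.3101, 0.0364]
ee_rot: [1.0, 0.0, -0.0, -0.0]
wrist_force: [0.5, 0.6, -0.3]
grip_width: 0.0754
```

Request:
{"op": "play_rows", "data": {
  "series": [
    {"dp":[0,0,-0.06],"delta_rot":[0,0,0],"jaw":0.85},
    {"dp":[0,0,-0.16],"delta_rot":[0,0,0],"jaw":0.85},
    {"dp":[0,0,-0.28],"delta_rot":[0,0,0],"jaw":0.85},
    {"dp":[0,0,-0.4],"delta_rot":[0,0,0],"jaw":0.85},
    {"dp":[0,0,-0.5],"delta_rot":[0,0,0],"jaw":0.85}
  ]
}}

```text
time_s: 7.05
tcp_pos: [0.6316, 0.3102, 0.1908]
ee_rot: [1.0, 0.0, 0.002, -0.001]
wrist_force: [-0.5, -0.2, -0.0]
grip_width: 0.0781
```

```bash
python3 -c "
from h import *
plan([.5514,-.315,.18],-12.9)"
```

```text
t 7.05 tcp [0.6316 0.3102 0.1908] F [-0.5 -0.2 -0. ] w 0.0781
dp [-0.2678  2.0841  0.0328] rot [-0.0014 -0.0033  0.2151]
```

Request:
{"op": "play_rows", "data": {
  "series": [
    {"dp":[-0.01,0.1,0],"delta_rot":[0,0,0],"jaw":1},
    {"dp":[-0.03,0.24,0],"delta_rot":[0,0,0],"jaw":1},
    {"dp":[-0.05,0.39,0],"delta_rot":[0,0,0],"jaw":1},
    {"dp":[-0.07,0.54,0],"delta_rot":[0,0,0],"jaw":1},
    {"dp":[-0.09,0.69,0],"delta_rot":[0,0,0],"jaw":1}
  ]
}}

```text
time_s: 7.55
tcp_pos: [0.6038, 0.1014, 0.1882]
ee_rot: [1.0, 0.0, 0.001, 0.0]
wrist_force: [1.2, -0.3, 0.5]
grip_width: 0.092
```

Request:
{"op": "play_rows", "data": {
  "series": [
    {"dp":[-0.02,0.15,0],"delta_rot":[0,0,0],"jaw":1},
    {"dp":[-0.04,0.3,0],"delta_rot":[0,0,0],"jaw":1},
    {"dp":[-0.06,0.45,0],"delta_rot":[0,0,0],"jaw":1},
    {"dp":[-0.08,0.6,0],"delta_rot":[0,0,0],"jaw":1},
    {"dp":[-0.09,0.74,0],"delta_rot":[0,0,0],"jaw":1}
  ]
}}

```text
time_s: 8.05
tcp_pos: [0.5767, -0.1211, 0.1883]
ee_rot: [1.0, -0.0, 0.001, 0.0]
wrist_force: [1.2, 0.4, 0.1]
grip_width: 0.0916
```

Request:
{"op": "play_rows", "data": {
  "series": [
    {"dp":[-0.02,0.15,0],"delta_rot":[0,0,0.05],"jaw":1},
    {"dp":[-0.04,0.3,0],"delta_rot":[0,0,0.1],"jaw":1},
    {"dp":[-0.06,0.43,0],"delta_rot":[0,0,0.15],"jaw":1},
    {"dp":[-0.08,0.54,0],"delta_rot":[0,0,0.2],"jaw":1},
    {"dp":[-0.09,0.63,0],"delta_rot":[0,0,0.215],"jaw":1}
  ]
}}

```text
time_s: 8.55
tcp_pos: [0.5495, -0.3104, 0.1882]
ee_rot: [0.994, -0.114, 0.001, 0.001]
wrist_force: [-0.2, -0.1, 0.1]
grip_width: 0.0919
```

Request:
{"op": "play_rows", "data": {
  "series": [
    {"dp":[0,0,0],"delta_rot":[0,0,0],"jaw":1},
    {"dp":[0,0,0],"delta_rot":[0,0,0],"jaw":1}
  ]
}}

```text
time_s: 8.75
tcp_pos: [0.5501, -0.3082, 0.1876]
ee_rot: [0.994, -0.113, 0.001, 0.0]
wrist_force: [-0.4, 0.4, -0.1]
grip_width: 0.0918
```

```bash
cat > m3.py <<'E'
from h import *
plan([.5514,-.315,.04],-12.9)
im=snap('top','top3.png');hsv=cv2.cvtColor(im,cv2.COLOR_RGB2HSV);H,S,V=cv2.split(hsv)
box=im[160:215,170:212].astype(int);r,g,b=box[...,0],box[...,1],box[...,2]
m=((2*g-b-r<2)&(abs(r-b)<10)&(V[160:215,170:212]>75)).astype(np.uint8)
n,l,st,_=cv2.connectedComponentsWithStats(m);
for k in np.argsort(-st[1:,4])[:2]+1:
    ys,xs=np.nonzero(l==k);w=(ray('top',np.c_[xs+170,ys+160],.022)[:,:2]*1000).astype(np.float32);print('disc',cv2.minEnclosingCircle(w),len(xs))
br=((H>8)&(H<18)&(S>130)&(V>70));ys,xs=np.nonzero(br[160:215,170:212]);w=(ray('top',np.c_[xs+170,ys+160],.072)[:,:2]*1000).astype(np.float32);print('grip',cv2.minEnclosingCircle(w))
s=snap('side','side3.png')
o=np.hstack([cv2.resize(im[150:220,160:230],(400,400)),cv2.resize(s[100:200,320:420],(400,400))])
cv2.imwrite('pics/crop5.png',np.clip(o[:,:,::-1]*1.4,0,255).astype(np.uint8))
E
python3 m3.py
```

```text
t 8.75 tcp [ 0.5501 -0.3082  0.1876] F [-0.4  0.4 -0.1] w 0.0918
dp [0.0088 0.021  0.4919] rot [ 0.     -0.0011 -0.0006]
disc ((626.8875122070312, 301.8863220214844), 41.99285888671875) 490
disc ((594.7863159179688, 343.1758117675781), 1.842088222503662) 2
grip ((628.6538696289062, 305.6177978515625), 13.208565711975098)
```

View pics/crop5.png

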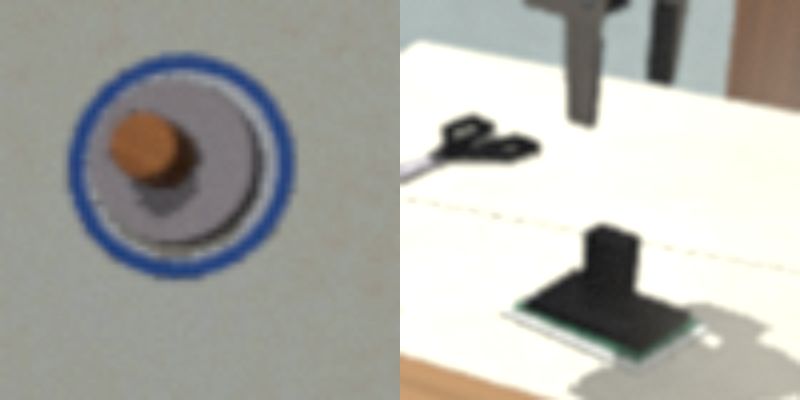

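The weight stands inside the ring, released, about 2 mm off centre. Descend over the stamp handle.

Request:
{"op": "play_rows", "data": {
  "series": [
    {"dp":[0.005,0.015,0.05],"delta_rot":[0,0,0],"jaw":1},
    {"dp":[0.008,0.019,0.13],"delta_rot":[0,0,0],"jaw":1},
    {"dp":[0.008,0.019,0.2],"delta_rot":[0,0,0],"jaw":1},
    {"dp":[0.008,0.019,0.26],"delta_rot":[0,0,0],"jaw":1},
    {"dp":[0.008,0.019,0.28],"delta_rot":[0,0,0],"jaw":1}
  ]
}}

```text
time_s: 9.35
tcp_pos: [0.5496, -0.312, 0.0988]
ee_rot: [0.994, -0.112, -0.002, -0.002]
wrist_force: [-0.3, -0.1, -0.1]
grip_width: 0.092
```

Request:
{"op": "play_rows", "data": {
  "series": [
    {"dp":[0,0,0.05],"delta_rot":[0,0,0],"jaw":1},
    {"dp":[0,0,0.1],"delta_rot":[0,0,0],"jaw":1},
    {"dp":[0,0,0.15],"delta_rot":[0,0,0],"jaw":1},
    {"dp":[0,0,0.19],"delta_rot":[0,0,0],"jaw":1},
    {"dp":[0,0,0.205],"delta_rot":[0,0,0],"jaw":1}
  ]
}}

```text
time_s: 9.85
tcp_pos: [0.5501, -0.3134, 0.0389]
ee_rot: [0.994, -0.112, -0.001, -0.001]
wrist_force: [1.2, 0.6, 0.4]
grip_width: 0.092
```

Request:
{"op": "play_rows", "data": {
  "series": [
    {"dp":[0,0,0],"delta_rot":[0,0,0],"jaw":1},
    {"dp":[0,0,0],"delta_rot":[0,0,0],"jaw":1}
  ]
}}

```text
time_s: 10.05
tcp_pos: [0.5514, -0.3145, 0.0415]
ee_rot: [0.994, -0.112, 0.0, 0.0]
wrist_force: [-0.4, 0.3, 0.7]
grip_width: 0.0923
```

```bash
python3 -c "
from h import *
plan([.5514,-.315,.04],-12.9)"
```

```text
t 10.05 tcp [ 0.5514 -0.3145  0.0415] F [-0.4  0.3  0.7] w 0.0923
dp [0.0005 0.0016 0.005 ] rot [ 0.0005 -0.0009  0.0001]
```

Request:
{"op": "play_rows", "data": {
  "series": [
    {"dp":[0,0,0],"delta_rot":[0,0,0],"jaw":0.7},
    {"dp":[0,0,0],"delta_rot":[0,0,0],"jaw":0.5},
    {"dp":[0,0,0],"delta_rot":[0,0,0],"jaw":0.4},
    {"dp":[0,0,0],"delta_rot":[0,0,0],"jaw":0.33},
    {"dp":[0,0,0],"delta_rot":[0,0,0],"jaw":0.28}
  ],
  "squeeze": 8
}}

```text
time_s: 10.55
tcp_pos: [0.551, -0.3141, 0.041]
ee_rot: [0.994, -0.112, 0.0, 0.0]
wrist_force: [-0.0, 0.4, -0.7]
grip_width: 0.0542
```

Request:
{"op": "play_rows", "data": {
  "series": [
    {"dp":[0,0,0],"delta_rot":[0,0,0],"jaw":0.22},
    {"dp":[0,0,0],"delta_rot":[0,0,0],"jaw":0.15},
    {"dp":[0,0,0],"delta_rot":[0,0,0],"jaw":0.15},
    {"dp":[0,0,0],"delta_rot":[0,0,0],"jaw":0.15}
  ],
  "squeeze": 12
}}

```text
time_s: 10.95
tcp_pos: [0.551, -0.3144, 0.041]
ee_rot: [0.994, -0.112, 0.0, 0.0]
wrist_force: [-1.1, -0.7, -1.1]
grip_width: 0.0262
```

Request:
{"op": "play_rows", "data": {
  "series": [
    {"dp":[0,0,0],"delta_rot":[0,0,0],"jaw":0.15},
    {"dp":[0,0,0],"delta_rot":[0,0,0],"jaw":0.15},
    {"dp":[0,0,0],"delta_rot":[0,0,0],"jaw":0.15}
  ],
  "squeeze": 40
}}

```text
time_s: 11.25
tcp_pos: [0.551, -0.3144, 0.041]
ee_rot: [0.994, -0.112, 0.0, 0.0]
wrist_force: [-0.4, -1.7, -0.5]
grip_width: 0.0258
```

Request:
{"op": "play_rows", "data": {
  "series": [
    {"dp":[0,0,-0.02],"delta_rot":[0,0,0],"jaw":0.15},
    {"dp":[0,0,-0.06],"delta_rot":[0,0,0],"jaw":0.15},
    {"dp":[0,0,-0.12],"delta_rot":[0,0,0],"jaw":0.15},
    {"dp":[0,0,-0.18],"delta_rot":[0,0,0],"jaw":0.15},
    {"dp":[0,0,-0.24],"delta_rot":[0,0,0],"jaw":0.15}
  ]
}}

```text
time_s: 11.75
tcp_pos: [0.5509, -0.3137, 0.1141]
ee_rot: [0.994, -0.112, -0.0, -0.0]
wrist_force: [-0.0, -0.4, -3.5]
grip_width: 0.0258
```

Request:
{"op": "play_rows", "data": {
  "series": [
    {"dp":[0,0,-0.06],"delta_rot":[0,0,0],"jaw":0.15},
    {"dp":[0,0,-0.12],"delta_rot":[0,0,0],"jaw":0.15},
    {"dp":[0,0,-0.17],"delta_rot":[0,0,0],"jaw":0.15},
    {"dp":[0,0,-0.2],"delta_rot":[0,0,0],"jaw":0.15},
    {"dp":[0,0,-0.21],"delta_rot":[0,0,0],"jaw":0.15}
  ]
}}

```text
time_s: 12.25
tcp_pos: [0.5514, -0.3143, 0.1773]
ee_rot: [0.994, -0.112, 0.001, 0.0]
wrist_force: [-0.6, -0.5, -4.4]
grip_width: 0.0259
```

```bash
python3 - <<'E'
from h import *
plan([.5735,.1096,.175],-8.8)
s=snap('side','side4.png');p=proj('side',[.5514,-.315,.16])[0].astype(int);print(p)
y,x=p[1],p[0];cv2.imwrite('pics/crop6.png',cv2.resize(s[max(0,y-60):y+60,x-60:x+60,::-1],(600,600),interpolation=cv2.INTER_CUBIC))
E
```

```text
t 12.25 tcp [ 0.5514 -0.3143  0.1773] F [-0.6 -0.5 -4.4] w 0.0259
dp [-0.2435 -1.394   0.0063] rot [ 0.0008 -0.0015 -0.0681]
[375 133]
```

View pics/crop6.png

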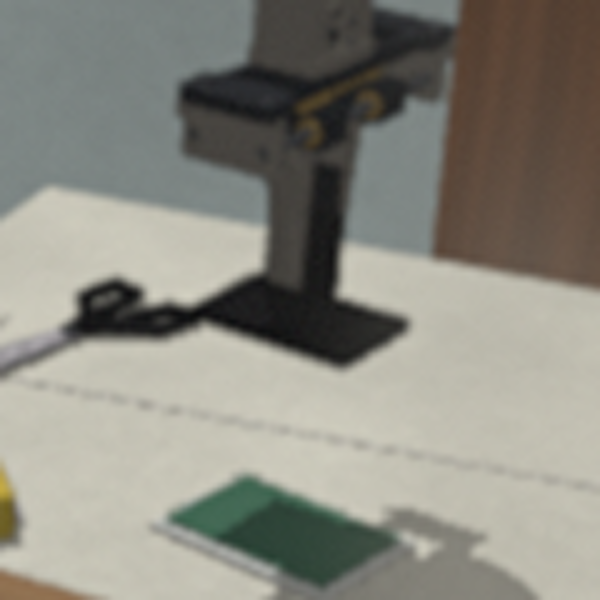

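The stamp is held level and off the pad, with its underside about 33 mm below the TCP (about 0.144 m, well above the 64 mm tubes). Carry it over.

Request:
{"op": "play_rows", "data": {
  "series": [
    {"dp":[-0.01,-0.05,0],"delta_rot":[0,0,0],"jaw":0.15},
    {"dp":[-0.025,-0.14,0],"delta_rot":[0,0,0],"jaw":0.15},
    {"dp":[-0.045,-0.25,0],"delta_rot":[0,0,0],"jaw":0.15},
    {"dp":[-0.065,-0.37,0],"delta_rot":[0,0,0],"jaw":0.15},
    {"dp":[-0.085,-0.49,0],"delta_rot":[0,0,0],"jaw":0.15}
  ]
}}

```text
time_s: 12.8
tcp_pos: [0.5579, -0.1623, 0.1745]
ee_rot: [0.994, -0.112, -0.001, -0.001]
wrist_force: [0.8, 0.4, -3.5]
grip_width: 0.0259
```

Request:
{"op": "play_rows", "data": {
  "series": [
    {"dp":[-0.02,-0.12,0],"delta_rot":[0,0,0],"jaw":0.15},
    {"dp":[-0.04,-0.24,0],"delta_rot":[0,0,0],"jaw":0.15},
    {"dp":[-0.065,-0.36,0],"delta_rot":[0,0,0],"jaw":0.15},
    {"dp":[-0.085,-0.48,0],"delta_rot":[0,0,0],"jaw":0.15},
    {"dp":[-0.1,-0.58,0],"delta_rot":[0,0,0],"jaw":0.15}
  ]
}}

```text
time_s: 13.3
tcp_pos: [0.567, 0.0144, 0.1746]
ee_rot: [0.994, -0.112, -0.001, -0.0]
wrist_force: [0.7, 0.6, -4.2]
grip_width: 0.0261
```

Request:
{"op": "play_rows", "data": {
  "series": [
    {"dp":[-0.015,-0.09,0],"delta_rot":[0,0,-0.02],"jaw":0.15},
    {"dp":[-0.03,-0.17,0],"delta_rot":[0,0,-0.04],"jaw":0.15},
    {"dp":[-0.045,-0.24,0],"delta_rot":[0,0,-0.06],"jaw":0.15},
    {"dp":[-0.055,-0.29,0],"delta_rot":[0,0,-0.068],"jaw":0.15},
    {"dp":[-0.058,-0.32,0],"delta_rot":[0,0,-0.068],"jaw":0.15}
  ]
}}

```text
time_s: 13.8
tcp_pos: [0.572, 0.1103, 0.1751]
ee_rot: [0.997, -0.076, -0.001, -0.0]
wrist_force: [0.9, -0.3, -3.3]
grip_width: 0.0259
```

Request:
{"op": "play_rows", "data": {
  "series": [
    {"dp":[0,0,0],"delta_rot":[0,0,0],"jaw":0.15},
    {"dp":[0,0,0],"delta_rot":[0,0,0],"jaw":0.15},
    {"dp":[0,0,0],"delta_rot":[0,0,0],"jaw":0.15}
  ]
}}

```text
time_s: 14.1
tcp_pos: [0.5731, 0.1077, 0.1759]
ee_rot: [0.997, -0.077, -0.0, 0.0]
wrist_force: [-0.1, 0.8, -3.7]
grip_width: 0.0257
```

```bash
python3 -c "
from h import *
plan([.5735,.1096,.07],-8.8)"
```

```text
t 14.1 tcp [0.5731 0.1077 0.1759] F [-0.1  0.8 -3.7] w 0.0257
dp [ 0.0005 -0.0065  0.3529] rot [ 0.0003  0.0001 -0.0015]
```

Request:
{"op": "play_rows", "data": {
  "series": [
    {"dp":[0,-0.003,0.05],"delta_rot":[0,0,0],"jaw":0.15},
    {"dp":[0,-0.006,0.13],"delta_rot":[0,0,0],"jaw":0.15},
    {"dp":[0,-0.006,0.22],"delta_rot":[0,0,0],"jaw":0.15},
    {"dp":[0,-0.006,0.3],"delta_rot":[0,0,0],"jaw":0.15},
    {"dp":[0,-0.006,0.35],"delta_rot":[0,0,0],"jaw":0.15}
  ]
}}

```text
time_s: 14.6
tcp_pos: [0.5714, 0.1099, 0.0676]
ee_rot: [0.997, -0.077, -0.002, 0.0]
wrist_force: [-0.6, 1.0, -4.6]
grip_width: 0.0257
```

Request:
{"op": "play_rows", "data": {
  "series": [
    {"dp":[0,0,0],"delta_rot":[0,0,0],"jaw":0.15},
    {"dp":[0,0,0],"delta_rot":[0,0,0],"jaw":0.15},
    {"dp":[0,0,0],"delta_rot":[0,0,0],"jaw":0.15}
  ]
}}

```text
time_s: 14.9
tcp_pos: [0.5747, 0.1103, 0.0726]
ee_rot: [0.997, -0.077, 0.002, -0.0]
wrist_force: [0.3, -0.0, -2.8]
grip_width: 0.0256
```

```bash
cat > m4.py <<'E'
import sys
from h import *
tag=sys.argv[1]
plan([.5735,.1096,.043],-8.8)
z=float(env.state()['tcp_pos'][2])-.033
a=snap('top','top%s.png'%tag);s=snap('side','side%s.png'%tag)
# expected plate outline (bottom) drawn for comparison in side crop only at corners
c=np.array([.5735,.1096]);th=np.radians(-8.8);u=np.array([np.cos(th),np.sin(th)]);v=np.array([-u[1],u[0]])
P=np.array([[*(c+i*.055*u+j*.035*v),z+.01] for i,j in((-1,-1),(-1,1),(1,1),(1,-1))])
o=[]
for n,im,(x0,y0) in(('top',a,(225,160)),('side',s,(255,215))):
    q=cv2.resize(np.ascontiguousarray(im[y0:y0+80,x0:x0+80]),(400,400),interpolation=cv2.INTER_CUBIC)
    for p in proj(n,P): cv2.circle(q,tuple(int(k) for k in (p-[x0,y0])*5+2.5),3,(0,255,0),1)
    o.append(q)
cv2.imwrite('pics/crop%s.png'%tag,np.clip(np.hstack(o)[:,:,::-1]*1.6,0,255).astype(np.uint8))
E
python3 m4.py 7
```

```text
t 14.9 tcp [0.5747 0.1103 0.0726] F [ 0.3 -0.  -2.8] w 0.0256
dp [-0.0038  0.003   0.0985] rot [-0.0004 -0.0029 -0.0004]
```

View pics/crop7.png

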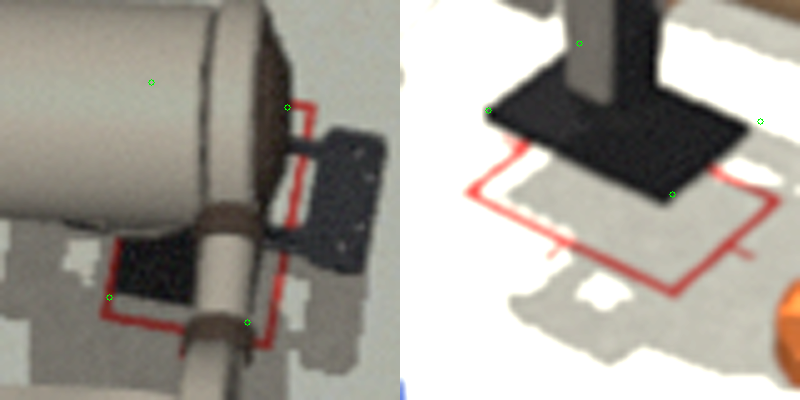

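Request:
{"op": "play_rows", "data": {
  "series": [
    {"dp":[-0.002,0.002,0.015],"delta_rot":[0,0,0],"jaw":0.15},
    {"dp":[-0.003,0.002,0.03],"delta_rot":[0,0,0],"jaw":0.15},
    {"dp":[-0.003,0.002,0.045],"delta_rot":[0,0,0],"jaw":0.15},
    {"dp":[-0.003,0.002,0.06],"delta_rot":[0,0,0],"jaw":0.15},
    {"dp":[-0.003,0.002,0.07],"delta_rot":[0,0,0],"jaw":0.15}
  ]
}}

```text
time_s: 15.5
tcp_pos: [0.5719, 0.11, 0.0491]
ee_rot: [0.997, -0.077, -0.0, 0.0]
wrist_force: [0.2, -0.0, -3.7]
grip_width: 0.0261
```

Request:
{"op": "play_rows", "data": {
  "series": [
    {"dp":[0,0,0],"delta_rot":[0,0,0],"jaw":0.15},
    {"dp":[0,0,0],"delta_rot":[0,0,0],"jaw":0.15},
    {"dp":[0,0,0],"delta_rot":[0,0,0],"jaw":0.15},
    {"dp":[0,0,0],"delta_rot":[0,0,0],"jaw":0.15},
    {"dp":[0,0,0],"delta_rot":[0,0,0],"jaw":0.15}
  ]
}}

```text
time_s: 16.0
tcp_pos: [0.5725, 0.11, 0.0502]
ee_rot: [0.997, -0.077, 0.0, -0.0]
wrist_force: [0.3, -0.8, -3.7]
grip_width: 0.0254
```

```bash
python3 m4.py 8
```

```text
t 16.0 tcp [0.5725 0.11   0.0502] F [ 0.3 -0.8 -3.7] w 0.0254
dp [0.0036 0.0007 0.0239] rot [-0.0001 -0.0004 -0.0003]
```

View pics/crop8.png

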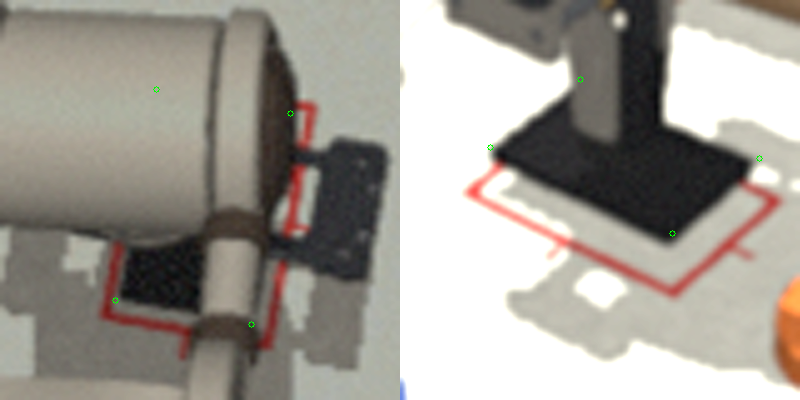

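```bash
cat > m5.py <<'E'
import sys
from h import *
tag=sys.argv[1]; zb=float(env.state()['tcp_pos'][2])-.033
F=np.array([573.5,109.6]);th=np.radians(-8.8);Rm=np.array([[np.cos(th),-np.sin(th)],[np.sin(th),np.cos(th)]])
def fc(n,p,z): return (ray(n,p,z)[:,:2]*1000-F)@Rm
def line(q,ax,val,tol,lo,hi):
    k=(abs(q[:,ax]-val)<tol)&(q[:,1-ax]>lo)&(q[:,1-ax]<hi); x,y=q[k,1-ax],q[k,ax]
    for _ in range(3):
        f=np.polyfit(x,y,1);g=abs(y-np.polyval(f,x))<1.5;x,y=x[g],y[g]
    return round(float(np.polyval(f,0)),1),round(float(np.degrees(f[0])),1),len(x)
for n,box,z,lim in(('side',(255,200,345,285),zb,((-45,45),(-28,28))),('top',(240,160,300,240),zb+.01,((-48,-10),(5,30)))):
    im=cv2.imread('pics/%s%s.png'%(n,tag));hsv=cv2.cvtColor(im,cv2.COLOR_BGR2HSV);H,S,V=cv2.split(hsv)
    yy,xx=np.mgrid[box[1]:box[3],box[0]:box[2]];px=np.c_[xx.ravel(),yy.ravel()]
    red=(((H<8)|(H>172))&(S>90))[px[:,1],px[:,0]]
    w=fc(n,px[red],0);print(n,'frame +v(43)',line(w,1,43,6,-60,60),'-u(-63)',line(w,0,-63,6,-40,40))
    thr=40 if n=='side' else 32
    m=np.zeros_like(V);m[box[1]:box[3],box[0]:box[2]]=(V<thr)[box[1]:box[3],box[0]:box[2]]
    cn=np.vstack(cv2.findContours(m,cv2.RETR_LIST,cv2.CHAIN_APPROX_NONE)[0])[:,0]
    for zz in(z-.003,z,z+.003):
        q=fc(n,cn,zz)
        print(n,round(zz,4),'plate +v(35)',line(q,1,35,8,*lim[0]),'-u(-55)',line(q,0,-55,8,*lim[1]))
E
python3 m5.py 8
```

```text
side frame +v(43) (43.6, 0.1, 39) -u(-63) (-61.7, 0.2, 29)
side 0.0141 plate +v(35) (27.4, -0.1, 8) -u(-55) (-47.3, 0.1, 4)
side 0.0171 plate +v(35) (29.2, -0.2, 28) -u(-55) (-48.7, -1.0, 14)
side 0.0201 plate +v(35) (32.0, -0.3, 28) -u(-55) (-50.9, -0.2, 14)
top frame +v(43) (43.5, 1.1, 16) -u(-63) (-63.1, 0.1, 21)
top 0.0241 plate +v(35) (32.6, 1.6, 7) -u(-55) (-53.5, 2.6, 10)
top 0.0271 plate +v(35) (32.2, 1.6, 7) -u(-55) (-53.6, 2.6, 10)
top 0.0301 plate +v(35) (31.8, 1.6, 7) -u(-55) (-53.9, 4.1, 8)
```

```bash
python3 - <<'E'
from h import *
im=cv2.imread('pics/side8.png').max(2)
for x in(283,295,312,322): print(x,[(y,int(im[y,x])) for y in range(244,272)])
E
python3 -c "
from h import *
F=np.array([.5735,.1096]);th=np.radians(-8.8);u=np.array([np.cos(th),np.sin(th)]);v=np.array([-u[1],u[0]])
for z in(.0172,.0272): print(proj('side',[[*(F+a*u+.035*v),z] for a in(-.05,0,.05)]))
im=cv2.imread('pics/side0.png').max(2)
for x in(360,366): print(x,[(y,int(im[y,x])) for y in range(170,195)])
F=np.array([.5514,-.315]);th=np.radians(-12.9);u=np.array([np.cos(th),np.sin(th)]);v=np.array([-u[1],u[0]])
for z in(.008,.018): print(proj('side',[[*(F+a*u+.035*v),z] for a in(-.05,0,.05)]))"
```

```text
283 [(244, 31), (245, 30), (246, 30), (247, 31), (248, 31), (249, 24), (250, 21), (251, 44), (252, 82), (253, 112), (254, 121), (255, 120), (256, 122), (257, 145), (258, 174), (259, 187), (260, 181), (261, 171), (262, 179), (263, 194), (264, 196), (265, 195), (266, 194), (267, 194), (268, 194), (269, 186), (270, 162), (271, 129)]
295 [(244, 25), (245, 24), (246, 22), (247, 22), (248, 24), (249, 21), (250, 21), (251, 19), (252, 23), (253, 23), (254, 22), (255, 16), (256, 29), (257, 63), (258, 101), (259, 120), (260, 123), (261, 122), (262, 122), (263, 121), (264, 121), (265, 119), (266, 116), (267, 113), (268, 124), (269, 161), (270, 192), (271, 199)]
312 [(244, 18), (245, 20), (246, 19), (247, 23), (248, 24), (249, 22), (250, 23), (251, 24), (252, 21), (253, 22), (254, 20), (255, 20), (256, 20), (257, 21), (258, 19), (259, 30), (260, 56), (261, 87), (262, 111), (263, 121), (264, 121), (265, 120), (266, 120), (267, 120), (268, 121), (269, 119), (270, 118), (271, 118)]
322 [(244, 106), (245, 74), (246, 36), (247, 19), (248, 19), (249, 21), (250, 21), (251, 49), (252, 84), (253, 113), (
[... 450 characters left out ...]
 (175, 30), (176, 29), (177, 27), (178, 20), (179, 20), (180, 38), (181, 76), (182, 125), (183, 156), (184, 149), (185, 145), (186, 172), (187, 187), (188, 187), (189, 185), (190, 186), (191, 187), (192, 185), (193, 185), (194, 186)]
366 [(170, 21), (171, 19), (172, 27), (173, 26), (174, 24), (175, 26), (176, 28), (177, 30), (178, 31), (179, 29), (180, 26), (181, 22), (182, 36), (183, 68), (184, 101), (185, 143), (186, 159), (187, 139), (188, 151), (189, 182), (190, 190), (191, 186), (192, 185), (193, 183), (194, 185)]
[[378.77017101 188.01270161]
 [365.07672512 182.67427473]
 [351.89999062 177.53728919]]
[[379.03634504 185.12495694]
 [365.28465322 179.8215724 ]
 [352.05384503 174.71906832]]
```

The side silhouette edge falls within 0.6 px of the prediction, so the held pose is as modelled. The plate is centred along its length and about 1 mm toward -v across it. Final lowering, with a 1 mm correction.

Request:
{"op": "play_rows", "data": {
  "series": [
    {"dp":[0.001,-0.002,0.005],"delta_rot":[0,0,0],"jaw":0.15},
    {"dp":[0.001,-0.003,0.01],"delta_rot":[0,0,0],"jaw":0.15},
    {"dp":[0.001,-0.003,0.015],"delta_rot":[0,0,0],"jaw":0.15},
    {"dp":[0.001,-0.003,0.02],"delta_rot":[0,0,0],"jaw":0.15},
    {"dp":[0.001,-0.003,0.024],"delta_rot":[0,0,0],"jaw":0.15}
  ]
}}

```text
time_s: 16.6
tcp_pos: [0.5726, 0.1108, 0.0425]
ee_rot: [0.997, -0.077, -0.0, 0.0]
wrist_force: [0.7, 0.5, -3.1]
grip_width: 0.0255
```

Request:
{"op": "play_rows", "data": {
  "series": [
    {"dp":[0,0,0],"delta_rot":[0,0,0],"jaw":0.15},
    {"dp":[0,0,0],"delta_rot":[0,0,0],"jaw":0.15},
    {"dp":[0,0,0],"delta_rot":[0,0,0],"jaw":0.15},
    {"dp":[0,0,0],"delta_rot":[0,0,0],"jaw":0.15},
    {"dp":[0,0,0],"delta_rot":[0,0,0],"jaw":0.15}
  ]
}}

```text
time_s: 17.1
tcp_pos: [0.5728, 0.1108, 0.0428]
ee_rot: [0.997, -0.077, 0.0, -0.0]
wrist_force: [0.7, 0.6, -4.5]
grip_width: 0.0255
```

Request:
{"op": "play_rows", "data": {
  "series": [
    {"dp":[0,0,0],"delta_rot":[0,0,0],"jaw":0.15},
    {"dp":[0,0,0],"delta_rot":[0,0,0],"jaw":0.15},
    {"dp":[0,0,0],"delta_rot":[0,0,0],"jaw":0.15},
    {"dp":[0,0,0],"delta_rot":[0,0,0],"jaw":0.15},
    {"dp":[0,0,0],"delta_rot":[0,0,0],"jaw":0.15}
  ]
}}

```text
time_s: 17.6
tcp_pos: [0.5728, 0.1108, 0.0428]
ee_rot: [0.997, -0.077, 0.0, -0.0]
wrist_force: [0.5, 0.4, -4.2]
grip_width: 0.0258
```

```bash
python3 m4.py 9; python3 m5.py 9; python3 -c "
from h import *
print(np.abs(env.state()['dq']).max())
F=np.array([.5735,.1096]);th=np.radians(-8.8);u=np.array([np.cos(th),np.sin(th)]);v=np.array([-u[1],u[0]])
print(proj('side',[[*(F+a*u+.035*v),.01] for a in(-.05,0,.05)]))
im=cv2.imread('pics/side9.png').max(2)
for x in(283,295): print(x,[(y,int(im[y,x])) for y in range(252,266)])"
```

```text
t 17.6 tcp [0.5728 0.1108 0.0428] F [ 0.5  0.4 -4.2] w 0.0258
dp [ 0.0031  0.0035 -0.0008] rot [-0.     -0.     -0.0003]
side frame +v(43) (43.7, 0.2, 39) -u(-63) (-61.8, 0.0, 27)
side 0.0067 plate +v(35) (27.8, -0.1, 17) -u(-55) (-23.6, -291.7, 1)
side 0.0097 plate +v(35) (30.1, -0.3, 30) -u(-55) (-48.3, -0.3, 14)
side 0.0127 plate +v(35) (33.0, -0.4, 29) -u(-55) (-50.4, 0.1, 14)
top frame +v(43) (43.2, 0.8, 15) -u(-63) (-63.3, 0.5, 20)
top 0.0167 plate +v(35) (26.4, -8.7, 7) -u(-55) (-52.9, 0.4, 9)
top 0.0197 plate +v(35) (26.0, -8.7, 7) -u(-55) (-52.9, 0.4, 9)
top 0.0227 plate +v(35) (27.3, -6.6, 9) -u(-55) (-53.2, 0.9, 10)
0.002318432818135439
[[307.31011601 266.03367857]
 [290.53612172 258.00494774]
 [274.50176846 250.33023985]]
283 [(252, 24), (253, 30), (254, 64), (255, 99), (256, 118), (257, 132), (258, 161), (259, 184), (260, 181), (261, 172), (262, 179), (263, 193), (264, 196), (265, 195)]
295 [(252, 21), (253, 23), (254, 24), (255, 21), (256, 23), (257, 20), (258, 17), (259, 35), (260, 77), (261, 110), (262, 122), (263, 122), (264, 121), (265, 119)]m5.py:9: RankWarning: Polyfit may be poorly conditioned
  f=np.polyfit(x,y,1);g=abs(y-np.polyval(f,x))<1.5;x,y=x[g],y[g]
m5.py:9: RankWarning: Polyfit may be poorly conditioned
  f=np.polyfit(x,y,1);g=abs(y-np.polyval(f,x))<1.5;x,y=x[g],y[g]
m5.py:9: RankWarning: Polyfit may be poorly conditioned
  f=np.polyfit(x,y,1);g=abs(y-np.polyval(f,x))<1.5;x,y=x[g],y[g]
```

View pics/crop9.png

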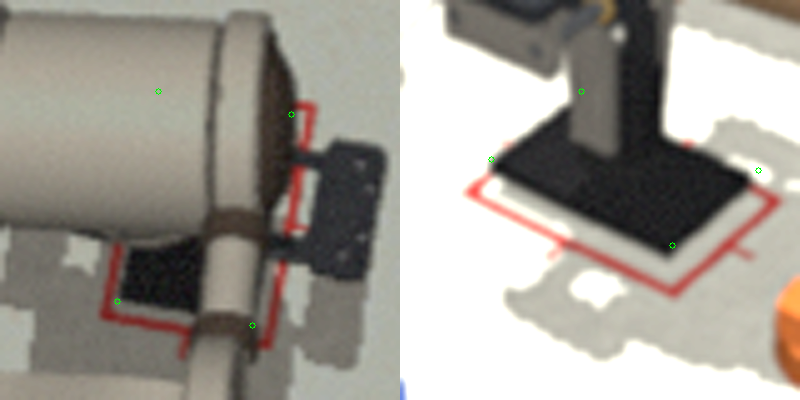

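The stamp hovers level inside the frame and the arm is still. Handing in.

```bash
python3 -c "
from workcell import env
print(env.close_job(), env.state()['time_s'], env.state()['tcp_pos'])"
```

```text
the job is handed in; nothing more can be done
the job is handed in; nothing more can be done
```

I slid the steel weight flat onto the blue ring and let go. I then picked up the stamp by its handle, carried it over the tubes and left it hovering over the red frame. The job was handed in shortly after 17.6 s, and hand-in gives no verdict.

What the last checks showed:
- **Weight:** it stands inside the ring, its grip measured about 2 mm from the ring centre. The wrist force kept pushing up during the slide, so the weight stayed on the paper.
- **Carry:** I kept the stamp's underside about 14 cm above the table on the way over, more than twice the tubes' height, and no contact showed in the wrist force.
- **Hover:** the stamp is level, its underside about 9.8 mm above the paper, and centred within about 1–2 mm. Yaw is within about 0.3° of the frame in the usable fits. The arm was still, gripping with 40 N.

Two checks were weaker:
- **Last top view:** the arm hid most of the stamp's edge there, so one edge fit failed. I relied on the side view instead, which matched the expected edge to about 0.3 px.
- **Contour fit in the side view:** it read a few millimetres smaller than the plate. I put that down to pixel edges, because the brightness profile agreed with the expected pose.

I did not measure the spool, pin tin and tape case again at the end; the arm never went near them.

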